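# Open the latched parts case and fetch the cap nut

### The arm

A 6-joint arm with a two-finger parallel gripper is mounted at the origin on a cart in front of the work surface, level with it; the furniture and walls round the work are solid. World frame = base frame: x ahead of the robot, y to its left, z up, the work surface at z = 0. Lengths are in m, angles in rad, forces in N, time in s.
With the tool pointing down it reaches from about 0.3 to 0.875 m from the base axis. Payload 6.4 kg.
Tool frame: the origin (TCP) lies at the very end of the fingers, on their centre line; the grasp point (between the pads) lies 19 mm behind it; z points along the fingers, y is the line along which they close (so a half turn about z gives the same grasp; the last joint's range is limited). The gripper opens to 88 mm and grips with 3 to 60 N. Pads are 18 mm wide; open, the fingers measure 123 mm over their backs; the gripper's body (75 mm by 187 mm) begins 45 mm behind the grasp point.
Start: joints at [0.976, 0.181, 1.607, -0, 1.354, -0.206], TCP at [0.218, 0.532, 0.239] pointing down, gripper open.
Joint ranges: [-2.99, 2.99], [-0.89, 2.07], [0.3, 2.58], [-1.14, 4.28], [0, 2.63], [-3.12, 3.12]. Speed limits (rad/s): [2.57, 2.57, 3.01, 3.14, 3.14, 3.14].

### API

Orientations are given as a rotation vector (axis times angle).
In Python, from workcell import env gives the robot as it stands.
- The arm moves only by the tool arm_command, never from a script. Its arguments are lists of equal length, an entry for each row: "hand": the finger opening in m, from 0 to 0.0881; "offset": the shift along the world's x, y, z in m, a list of three; "spin": the turn about the world's z in degrees. A call has 1 to 5 rows; each row shifts and turns the commanded pose from where the row before left it; what a row does not reach is not made up. A row lasts 1/10 s, in which the tool goes at most 50 mm and 8.59 degrees, less where a joint would pass 70% of its speed; a pose out of reach is approached as far as the arm can. A call is refused whole if a number of a shift passes 0.05 or a number of a turn 8.59, either way. A call with a gripper value outside its range is refused whole. The fingers move at their own pace and stop on an object; the grip force is fixed at half the most. Time passes only in rows, so rows that do not move let the fingers close. It gives the time, the measured TCP pose, the force, the opening and the grip force at its end, in the units of the state.
- env.get_state(): the state, without advancing time (a new reading comes with each control period).
- env.get_image(name): name is "scene" or "side" or "wrist"; returns a dict with "img" (480x640x3 uint8, red, green, blue), "z_map" (480x640 float32, m along the optical axis (not along the pixel's ray), 0 where there is no reading), "K" (3x3 intrinsics, pixels), "origin" and "orientation" of the camera in the world. Camera axes: x right, y up, looking along -z (the intrinsics and any distortion apply to the point x, -y, -z); pixel columns grow to the right and rows downward; lengths in m; the calibration is good to about 2 mm. A picture is of the moment at which its call begins.
- env.close_job(): hands the job in; it is judged then, once.
The state is a dict: "time": time; "joint_pos": joint angles; "dq": joint speeds; "tau": joint torques, N m; "tool_pos": TCP position; "tool_rot": TCP orientation; "force": force on the tool from outside, world axes, zero at the start; "moment": the same for the moment, N m; "grip_width": finger opening in m; "finger_force": force on a finger pad.
Only numpy, scipy, OpenCV 4.12 (cv2) and the standard library are available. Lean on these libraries where they do the work, as an engineer would, in place of code of your own. Each camera call takes 0.05 s, during which the arm holds its last target. There are 200 camera calls.

### The job

Fetch the cap nut out of the latched metal case: first lay the pick that was left on its lid down on the bench beside the case, then flip both toggle latches fully open and only then swing the lid up until it stands open by itself. Stand the ribbed cap nut from inside the case right way up, wholly on the black rubber mat, leave the seal ring in the case, and do not knock over or shift the other things on the bench.

Things in the scene. Friction and masses are not known exactly. Their poses are not given: they have to be found in the camera images.
- case: flat aluminium case, 150 (x) x 280 (y) x 60 mm, fixed; origin: centre of its underside; x points from front (latches, lid bar) to back (hinge), y to its left, z up. Walls and floor 5 mm. Lid 8 mm thick, top face 70 mm above the bench, hinged along the back. Two steel toggle latches on the front, at y = +-100 mm, turn on level pivots (along y) at x = -90 mm, 66 mm above the bench
- latch_left (a joint): over-centre toggle latch at the case's left, rad: 0 shut (grip straight up, a short steel arm reaching back over the lid's front edge), 1.3 fully open (grip tipped forward, away from the case, nearly level; arm up, clear of the lid). A spring resists up to 0.45 rad (about 5 N at the grip), then throws it open to its stop, where it stays
- latch_right (a joint): the same latch at the case's right (-y)
- latch_left_grip (a point): middle of the left latch's black round grip: 18 mm diameter, 56 mm long, along the lever, this point 62 mm from the pivot
- latch_right_grip (a point): middle of the right latch's grip, the same
- lid (a joint): lid hinge, rad: 0 shut, 1.75 fully open (leaning back on its stop). About 1.5 N at the bar lifts it; let go past upright (over 1.6) it stays open on its stop, below that it falls shut. Held shut while a latch is shut
- lid_bar (a point): middle of the round steel bar handle on the lid's front edge: 12 mm diameter, 90 mm long, parallel to the case's y, 35 mm clear gap between bar and lid edge, 200 mm from the hinge line; with the lid shut it is 66 mm above the bench
- lid_hinge (a point): middle of the lid's hinge line (along the case's y)
- nut_center (a point): centre of the black castellated (ribbed) cap nut, 57 mm diameter, 34 mm high, 45 g, standing upright on the case's floor (z up) in its left or right half; its point's z axis points up
- ring_center (a point): centre of the smooth black rubber seal ring, 69 mm diameter, 30 mm high, in the other half of the case; it stays there
- pick_center (a point): middle of the pick (small tool, blue handle, steel shaft), 165 mm long along its y, 17 mm wide at the handle, 15 mm high, that lies on the lid; point half-way up. Its handle covers y = +8 to +82 mm, where it is best gripped (the shaft is thin, on the -y side)
- mat: black rubber mat, 160 x 160 x 4 mm, fixed flat on the bench left or right of the case; origin at the centre of its underside
- piston: bystander: piston with rod lying on the bench, 86 x 94 x 48 mm, on the side of the case opposite the mat; origin under its middle
- oil_bottle: bystander: oil bottle, 41 mm diameter, 134 mm high, standing; origin under its centre
- pump_body: bystander: black pump body, 83 mm diameter, 172 mm high, standing; origin under its centre
- tape_roll: bystander: roll of tape, 62 mm diameter, 19 mm high, lying behind the case; origin under its centre
- bench_vice: fixed blue bench vice at the front right of the bench, within 150 mm of this point seen from above; keep clear of it

How it is judged:
On the way, in this order (a step that is already met when the one before it is completed fails the run):
1. the pick lies on the bench off the case, the lid still shut (height (world z) of pick_center below 0.03 m and (x of pick_center in the frame of case above 0.1 m or x of pick_center in the frame of case below -0.1 m or y of pick_center in the frame of case above 0.16 m or y of pick_center in the frame of case below -0.16 m) and value of joint lid below 0.06 rad), for 0.2 s.
2. both latches are flipped fully open, the lid still shut (value of joint each of latch_left, latch_right above 1.1 rad and value of joint lid below 0.06 rad), for 0.2 s.
3. the lid stands open (value of joint lid above 1.6 rad), for 0.2 s.
At the end, for the whole second after the job is handed in: cap nut upright (0.15 rad) on the mat, centre within 56 mm of the mat's centre along each side; lid open over 1.6 rad, both latches over 1.1 rad; pick lying on the bench, its middle over 100 mm (x) or 160 mm (y) from the case's centre; seal ring still in the case (x of nut_center in the frame of mat between -0.056 and 0.056 m and y of nut_center in the frame of mat between -0.056 and 0.056 m and z of nut_center in the frame of mat between 0.014 and 0.027 m and angle between nut_center's own z axis and vertical below 0.15 rad and value of joint lid above 1.6 rad and value of joint each of latch_left, latch_right above 1.1 rad and height (world z) of pick_center below 0.03 m and (x of pick_center in the frame of case above 0.1 m or x of pick_center in the frame of case below -0.1 m or y of pick_center in the frame of case above 0.16 m or y of pick_center in the frame of case below -0.16 m) and x of ring_center in the frame of case between -0.075 and 0.075 m and y of ring_center in the frame of case between -0.14 and 0.14 m and z of ring_center in the frame of case below 0.05 m); the robot touches nothing.
It fails at once if the piston is shifted more than 30 mm or knocked over (distance of piston from where it was at the start of the episode above 0.03 m or angle between piston's own z axis and vertical above 0.5 rad).
It fails at once if the oil bottle is shifted more than 30 mm or knocked over (distance of oil_bottle from where it was at the start of the episode above 0.03 m or angle between oil_bottle's own z axis and vertical above 0.5 rad).
It fails at once if the pump body is shifted more than 30 mm or knocked over (distance of pump_body from where it was at the start of the episode above 0.03 m or angle between pump_body's own z axis and vertical above 0.5 rad).
It fails at once if the tape roll is shifted more than 30 mm or knocked over (distance of tape_roll from where it was at the start of the episode above 0.03 m or angle between tape_roll's own z axis and vertical above 0.5 rad).
It fails at once if the cap nut is tipped over (angle between nut_center's own z axis and vertical above 0.8 rad).
It also fails if it takes over 72 s, if anything falls off the work surface, if the arm or the gripper's body presses on something with over 40 N, if the wrist force passes 120 N, or if a joint passes its speed limit or range.

## Working session

There is one attempt and no reset: what is moved stays moved. The work goes in short steps, Python scripts to look and compute and a tool call to move; the robot and the scene stay as the last step left them, time stands still between calls to the robot, and variables do not carry over. Pictures are saved under pics/ and viewed, at most 12 in all, crops included, and the job is handed in when it is done.

Besides the shell and the picture viewer there is one more tool, called after "Call:" as a command line: name --pt "numbers of a row" for each row, then --argument value for the rest. arm_command: Moves the arm, as the interface text tells. Its arguments: {"type":"object","properties":{"hand":{"type":"array"},"offset":{"type":"array"},"spin":{"type":"array"}},"required":["hand","offset","spin"]}

```bash
ls; mkdir -p pics
cat > h.py <<'E'
import numpy as np, cv2
from workcell import env
from scipy.spatial.transform import Rotation as R
def cam(n):
    d=env.get_image(n); o=np.array(d["orientation"],float)
    d["R"]=o if o.shape==(3,3) else (R.from_rotvec(o).as_matrix() if o.size==3 else R.from_quat(o).as_matrix())
    d["o"]=np.array(d["origin"]); return d
def cloud(d):
    K=d["K"]; z=d["z_map"]; v,u=np.mgrid[:480,:640]
    p=np.stack([(u-K[0,2])/K[0,0]*z,-(v-K[1,2])/K[1,1]*z,-z],-1)
    return p@d["R"].T+d["o"]
def save(d,n): cv2.imwrite(n,d["img"][:,:,::-1])
E
python3 - <<'E'
from h import *
for n in ["scene","side"]:
    d=cam(n); save(d,f"pics/{n}0.png"); np.savez(f"{n}0.npz",P=cloud(d),img=d["img"],z=d["z_map"])
    print(n,d["K"],d["origin"],d["orientation"],{k for k in d}, (d["z_map"]>0).mean())
print(env.get_state())
E
```

```text
pics
scene [[445.83714475   0.         325.14987575]
 [  0.         445.83714475 242.32603857]
 [  0.           0.           1.        ]] [-0.1828738  -0.59059412  0.97877462] [ 0.74356025 -0.37121671 -0.89661555] {'origin', 'img', 'K', 'z_map', 'o', 'orientation', 'R'} 0.996044921875
side [[495.44778239   0.         320.03596179]
 [  0.         495.44778239 241.485813  ]
 [  0.           0.           1.        ]] [ 0.33022161 -1.02013377  1.18289119] [ 0.73687037 -0.08611955 -0.17674567] {'origin', 'img', 'K', 'z_map', 'o', 'orientation', 'R'} 0.978974609375
{'time': 0.1, 'joint_pos': array([ 9.75740813e-01,  1.81431598e-01,  1.60790000e+00,  3.82727903e-06,
        1.35380226e+00, -2.06338113e-01]), 'dq': array([-9.09215224e-04, -1.49120949e-03, -2.12474850e-03, -2.59931993e-04,
       -3.56020132e-05, -1.03043195e-03]), 'tau': array([ 1.12341142e-03, -4.34814870e+01, -3.42697155e+01,  7.04672048e-02,
        3.40445701e-02, -5.17693775e-05]), 'tool_pos': array([0.21765491, 0.53169648, 0.23792387]), 'tool_rot': array([-6.06643228e-01, -3.08184765e+00,  2.22643932e-03]), 'force': array([-0.74885778,  0.20275179,  1.13126123]), 'moment': array([ 0.03251999,  0.03113137, -0.00451722]), 'finger_force': 0.0, 'grip_width': 0.08801292665707354}
```

View pics/scene0.png

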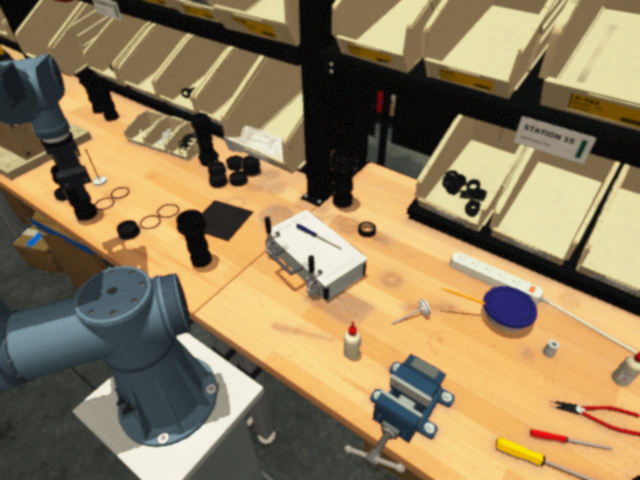

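View pics/side0.png

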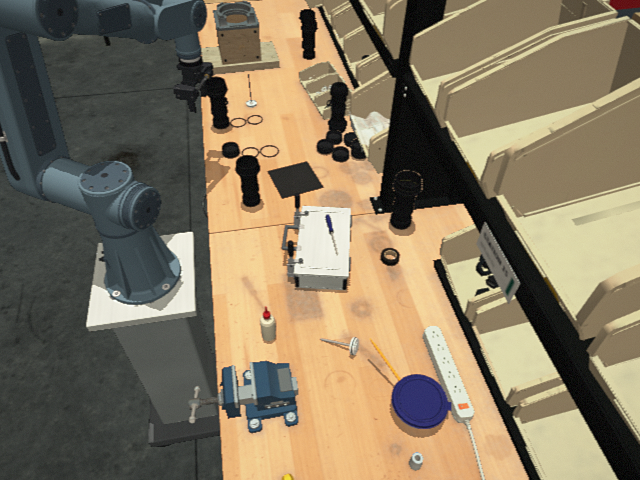

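The scene view shows the case at about (315,255) with the pick at (318,235). The mat is at (227,220), a pump-like column at (195,240), the bottle at (352,340), the piston at (415,310), the tape at (367,229) and the vice at (412,395). I'll measure these from the depth maps next.

Run:
```python
from h import *
for n in ["scene","side"]:
    f=np.load(n+"0.npz"); P=f["P"]; im=f["img"].astype(int); X=P.reshape(-1,3); C=im.reshape(-1,3)
    u0,v0,u1,v1=(255,195,375,310) if n=="scene" else (275,190,360,300)
    m=np.zeros((480,640),bool); m[v0:v1,u0:u1]=1
    lid=m&(abs(P[...,2]-.07)<.006)&(im.min(-1)>130)
    L=P[lid]; r=cv2.minAreaRect((L[:,:2]*1000).astype(np.float32)); print(n,"lid",r,lid.sum(),"z",np.median(L[:,2]))
    b=m&(im[...,2]>im[...,0]+25)&(P[...,2]>.06); B=P[b]; print(" blue handle",B.mean(0),b.sum(),B.max(0),cv2.minAreaRect((B[:,:2]*1000).astype(np.float32)))
    hi=m&(P[...,2]>.085)&(P[...,2]<.18); 
    k,l=cv2.connectedComponents(hi.astype(np.uint8))
    for i in range(1,k):
        q=P[l==i]; 
        if len(q)>8: print(" high",len(q),q.mean(0).round(4),q.max(0).round(4),q.min(0).round(4))
    u0,v0,u1,v1=(190,190,265,250) if n=="scene" else (262,155,330,200)
    m[:]=0; m[v0:v1,u0:u1]=1
    M=P[m&(im.max(-1)<70)&(P[...,2]<.012)&(P[...,2]>-.003)]; print(" mat",cv2.minAreaRect((M[:,:2]*1000).astype(np.float32)),len(M))
    # obstacles map
    W=(X[:,0]>.25)&(X[:,0]<.95)&(X[:,1]>-.5)&(X[:,1]<.6)&(X[:,2]>.012)&(X[:,2]<.4)
    g=np.zeros((140,220),np.float32)
    i=((X[W,0]-.25)/.005).astype(int);j=((X[W,1]+.5)/.005).astype(int); np.maximum.at(g,(i,j),X[W,2])
    k,l,s,c=cv2.connectedComponentsWithStats(cv2.dilate((g>0).astype(np.uint8),np.ones((3,3))))
    for a in range(1,k):
        if s[a,4]>12: print(" obj x%.3f-%.3f y%.3f-%.3f h%.3f"%(.25+.005*s[a,1],.25+.005*(s[a,1]+s[a,3]),-.5+.005*s[a,0],-.5+.005*(s[a,0]+s[a,2]),g[l==a].max()))
```

```text
scene lid ((546.460205078125, -11.633941650390625), (287.35235595703125, 179.7933349609375), 74.74105834960938) 3355 z 0.06855943651988539
 blue handle [0.57637308 0.03997331 0.0806203 ] 57 [0.58157006 0.07366551 0.08717617] ((576.4605102539062, 40.2489013671875), (10.246562957763672, 66.65677642822266), 1.6449156999588013)
 high 116 [0.4862 0.1017 0.1271] [0.4973 0.1123 0.1563] [0.4791 0.0944 0.0852]
 high 130 [ 0.4358 -0.0911  0.1284] [ 0.4471 -0.0806  0.1571] [ 0.4289 -0.0982  0.0853]
 mat ((518.877685546875, 355.32537841796875), (151.72906494140625, 151.25828552246094), 11.32054615020752) 1126
 obj x0.250-0.260 y-0.500--0.405 h0.111
 obj x0.250-0.340 y0.505-0.600 h0.399
 obj x0.260-0.395 y-0.500--0.375 h0.110
 obj x0.305-0.400 y0.215-0.320 h0.174
 obj x0.315-0.375 y-0.305--0.255 h0.133
 obj x0.410-0.670 y-0.180-0.150 h0.157
 obj x0.495-0.580 y-0.400--0.330 h0.048
 obj x0.590-0.725 y-0.500--0.385 h0.087
 obj x0.620-0.950 y0.245-0.600 h0.323
 obj x0.715-0.790 y-0.110--0.035 h0.022
 obj x0.750-0.820 y-0.500--0.345 h0.037
 obj x0.765-0.885 y0.025-0.215 h0.400
 obj x0.835-0.950 y-0.50
[... 576 characters left out ...]
0.0795  0.1591] [ 0.4341 -0.1008  0.0855]
 mat ((521.8413696289062, 355.040771484375), (158.47665405273438, 165.15855407714844), 11.160605430603027) 1160
 obj x0.250-0.410 y-0.500--0.375 h0.116
 obj x0.250-0.345 y0.500-0.600 h0.400
 obj x0.310-0.405 y0.215-0.315 h0.178
 obj x0.320-0.380 y-0.310--0.260 h0.135
 obj x0.415-0.675 y-0.180-0.150 h0.159
 obj x0.450-0.470 y0.260-0.285 h0.012
 obj x0.495-0.595 y-0.400--0.320 h0.051
 obj x0.590-0.730 y-0.500--0.385 h0.091
 obj x0.625-0.935 y0.240-0.600 h0.294
 obj x0.720-0.795 y-0.110--0.035 h0.025
 obj x0.755-0.820 y-0.500--0.340 h0.041
 obj x0.760-0.895 y0.025-0.220 h0.400
 obj x0.840-0.950 y-0.500--0.145 h0.229
 obj x0.880-0.950 y0.150-0.185 h0.300
```

Run:
```python
from h import *
for n in ["scene","side"]:
    f=np.load(n+"0.npz"); P=f["P"]; im=f["img"].astype(int)
    B=P[(abs(P[...,2])<.006)&(im[...,0]>120)]
    for y in (-.1,0,.1): 
        q=B[abs(B[:,1]-y)<.01]; print(n,"bench front x at y",y,q[:,0].min())
    c=np.array([.554,-.013]); a=np.radians(-14.8); Rm=np.array([[np.cos(a),-np.sin(a)],[np.sin(a),np.cos(a)]])
    L=P.copy(); L[...,:2]=(P[...,:2]-c)@Rm
    b=(abs(L[...,1])<.06)&(L[...,0]>-.15)&(L[...,0]<-.1)&(L[...,2]>.045)&(L[...,2]<.09); q=L[b]; print(" bar pts",b.sum(),np.median(q,0),q.min(0),q.max(0))
    for k,(lo,hi) in {"top":(.064,.078)}.items():
        t=(L[...,2]>lo)&(L[...,2]<hi)&(im.min(-1)>130)
        for yy in (-.06,0.05): 
            s=L[t&(abs(L[...,1]-yy)<.02)&(abs(L[...,0])<.11)]; print(" lid x",np.percentile(s[:,0],[1,99]))
        s=L[t&(abs(L[...,0]+.03)<.03)&(abs(L[...,1])<.17)]; print(" lid y",np.percentile(s[:,1],[1,99]))
    m=(im[...,2]>im[...,0]+25)&(P[...,2]>.06)&(P[...,0]<.62)&(P[...,0]>.5)&(abs(P[...,1])<.12); q=P[m]; v=np.linalg.svd(q[:,:2]-q[:,:2].mean(0))[2][0]; print(" pick dir",v)
```

```text
scene bench front x at y -0.1 -0.1486016577728919
scene bench front x at y 0 -0.1492795170729536
scene bench front x at y 0.1 -0.150126536838313
 bar pts 171 [-0.12164943 -0.00909589  0.06880008] [-0.12865735 -0.05569097  0.06181423] [-0.1002708   0.04695401  0.07473598]
 lid x [-0.08068396  0.07447068]
 lid x [-0.08173749  0.07435658]
 lid y [-0.14182196  0.13677205]
 pick dir [-0.00751441 -0.99997177]
side bench front x at y -0.1 -0.14485550701894473
side bench front x at y 0 -0.14404983207218897
side bench front x at y 0.1 -0.14590440877768807
 bar pts 123 [-0.11608317 -0.00147611  0.07081267] [-0.12415583 -0.05400063  0.06380044] [-0.1002803   0.05094013  0.07858692]
 lid x [-0.07637837  0.07995871]
 lid x [-0.07679228  0.07739875]
 lid y [-0.14083374  0.13747097]
 pick dir [-0.01210695 -0.99992671]
```

Call:
arm_command --hand '[0.06, 0.06, 0.06, 0.06, 0.06]' --pt "0.02 -0.035 0" --pt "0.025 -0.035 0" --pt "0.025 -0.035 0" --pt "0.025 -0.035 0" --pt "0.025 -0.035 0" --spin '[-4.8, -4.8, -4.8, -4.8, -4.8]'

```text
time: 0.6
tool_pos: [0.3384, 0.3556, 0.2384]
tool_rot: [-1.239, -2.887, 0.001]
force: [1.6, -1.2, -0.3]
grip_width: 0.0598
finger_force: 0.0
```

Call:
arm_command --hand '[0.06, 0.06, 0.06, 0.06, 0.06]' --pt "0.025 -0.035 0" --pt "0.025 -0.035 0" --pt "0.025 -0.035 0" --pt "0.027 -0.035 0" --pt "0.03 -0.035 0" --spin '[-4.8, -4.8, -4.8, -4.8, -4.8]'

```text
time: 1.1
tool_pos: [0.4703, 0.1806, 0.2385]
tool_rot: [-1.812, -2.566, 0.0]
force: [0.7, 0.6, -0.8]
grip_width: 0.0598
finger_force: 0.0
```

Call:
arm_command --hand '[0.06, 0.06, 0.06, 0.06, 0.06]' --pt "0.03 -0.035 0" --pt "0.03 -0.036 0" --pt "0.03 -0.036 0" --pt "0.02 -0.036 0" --pt "0 0 0" --spin '[-4.8, -4.8, -4.8, -5.3, 0]'

```text
time: 1.6
tool_pos: [0.5817, 0.0346, 0.238]
tool_rot: [2.228, 2.213, -0.002]
force: [-0.6, -0.1, 1.2]
grip_width: 0.06
finger_force: 0.0
```

Run:
```python
from h import *
d=cam("wrist"); save(d,"pics/w1.png"); P=cloud(d); im=d["img"].astype(int)
m=(im[...,2]>im[...,0]+25)&(P[...,2]>.06)&(P[...,2]<.12); q=P[m]; print("pick",q.mean(0),q.min(0),q.max(0),np.linalg.svd(q[:,:2]-q[:,:2].mean(0))[2][0],len(q))
L=P[(abs(P[...,2]-.07)<.006)&(im.min(-1)>110)]; print("lid",cv2.minAreaRect((L[:,:2]*1000).astype(np.float32)),len(L),L.min(0),L.max(0))
print(env.get_state()["tool_pos"],d["origin"])
```

```text
pick [0.57933436 0.06122974 0.08518267] [0.57313685 0.04548612 0.08026095] [0.58443889 0.07576119 0.08737022] [ 0.01054824 -0.99994437] 586
lid ((542.5186157226562, -11.174667358398438), (284.3515319824219, 186.9534912109375), 75.58370208740234) 53399 [ 0.43008777 -0.1699714   0.06402883] [0.66157295 0.1428099  0.07595448]
[0.58040182 0.03694883 0.23782286] [0.58116051 0.10347704 0.38448809]
```

View pics/w1.png

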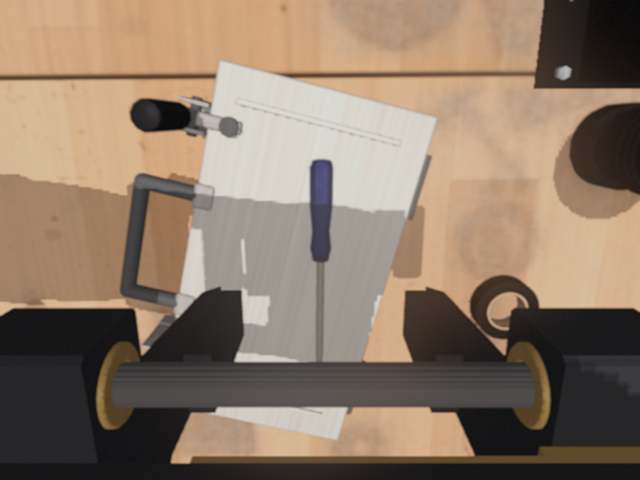

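The wrist view has world +y up and +x right. The pick handle runs vertically from (320,160) to (320,260), the bar is at (140,240), the left grip is at (150,115), and the lid corners are at (220,60), (437,118) and (337,440). Grasping the pick now.

Call:
arm_command --hand '[0.06, 0.06, 0.06, 0.06, 0.06]' --pt "-0.001 0 -0.04" --pt "0 0 -0.04" --pt "0 0 -0.04" --pt "0 0 -0.03" --pt "0 0 -0.012" --spin '[0, 0, 0, 0, 0]'

```text
time: 2.15
tool_pos: [0.5756, 0.0408, 0.0732]
tool_rot: [-2.215, -2.221, 0.006]
force: [-0.5, 0.4, 0.1]
grip_width: 0.0597
finger_force: 0.0
```

Call:
arm_command --hand '[0.06, 0.0, 0.0, 0.0, 0.0]' --pt "0 0 -0.002" --pt "0 0 0" --pt "0 0 0" --pt "0 0 0" --pt "0 0 0" --spin '[0, 0, 0, 0, 0]'

```text
time: 2.65
tool_pos: [0.5798, 0.039, 0.076]
tool_rot: [2.22, 2.221, 0.002]
force: [0.5, 0.4, 0.2]
grip_width: 0.0299
finger_force: 0.0
```

Run:
```python
from h import *
f=cv2.imread("pics/w1.png")
# same camera pose as w1 (origin printed); rays from lid corners onto z=.07
d=cam("wrist"); Rm=d["R"]; K=d["K"]; o=np.array([0.58116051,0.10347704,0.38448809])
def ray(u,v,z):
    r=Rm@np.array([(u-K[0,2])/K[0,0],-(v-K[1,2])/K[1,1],-1]); return o+r*(z-o[2])/r[2]
BL,BR,FR=ray(220,60,.07),ray(437,118,.07),ray(337,440,.07)
e=BR-BL; print("FL",BL,"BL",BR,"BRight",FR,"widths",np.linalg.norm(BR-BL),np.linalg.norm(FR-BR))
print("yaw",np.degrees(np.arctan2(e[1],e[0])), np.degrees(np.arctan2((BR-FR)[1],(BR-FR)[0]))-90)
print("bar ends",ray(142,180,.066),ray(127,292,.066),"grip top",ray(147,115,.156))
```

```text
FL [0.51121731 0.14310438 0.07      ] BL [0.66285045 0.1049988  0.07      ] BRight [ 0.59447931 -0.16864315  0.07      ] widths 0.15634783694253004 0.2820541281045106
yaw -14.106385856552496 -14.028488929182757
bar ends [0.44675365 0.06031411 0.066     ] [ 0.42447912 -0.02965097  0.066     ] grip top [0.49110703 0.10594031 0.156     ]
```

Call:
arm_command --hand '[0.0, 0.0, 0.0, 0.0, 0.0]' --pt "0 0 0" --pt "0 0 0" --pt "0 0 0" --pt "0 0 0" --pt "0 0 0" --spin '[0, 0, 0, 0, 0]'

```text
time: 3.2
tool_pos: [0.5793, 0.039, 0.0751]
tool_rot: [2.221, 2.222, 0.001]
force: [0.2, -0.1, 4.2]
grip_width: 0.0148
finger_force: 30.0
```

Call:
arm_command --hand '[0.0, 0.0, 0.0, 0.0, 0.0]' --pt "0 0 0.02" --pt "0 0 0.04" --pt "0 0 0.04" --pt "0 0 0.02" --pt "-0.02 -0.01 0" --spin '[0, 0, 0, 0, 0]'

```text
time: 3.7
tool_pos: [0.5621, 0.0292, 0.1986]
tool_rot: [2.216, 2.219, 0.008]
force: [0.5, -0.5, -1.5]
grip_width: 0.0145
finger_force: 30.0
```

Call:
arm_command --hand '[0.0, 0.0, 0.0, 0.0, 0.0]' --pt "-0.035 -0.018 0" --pt "-0.035 -0.018 0" --pt "-0.035 -0.018 0" --pt "-0.035 -0.018 0" --pt "-0.035 -0.018 0" --spin '[0, 0, 0, 0, 0]'

```text
time: 4.2
tool_pos: [0.3821, -0.061, 0.194]
tool_rot: [-2.22, -2.222, 0.001]
force: [-0.2, -0.2, -1.0]
grip_width: 0.0149
finger_force: 30.0
```

Call:
arm_command --hand '[0.0, 0.0, 0.0, 0.0, 0.0]' --pt "-0.035 -0.018 0" --pt "-0.025 -0.011 0" --pt "-0.009 0 -0.03" --pt "0 0 -0.04" --pt "0 0 -0.04" --spin '[0, 0, 0, 0, 0]'

```text
time: 4.7
tool_pos: [0.315, -0.0903, 0.084]
tool_rot: [2.22, 2.219, 0.001]
force: [-0.2, -1.1, -0.8]
grip_width: 0.0145
finger_force: 30.0
```

Call:
arm_command --hand '[0.0, 0.0, 0.0, 0.0, 0.0]' --pt "0 0 -0.04" --pt "0 0 -0.022" --pt "0 0 -0.01" --pt "0 0 -0.004" --pt "0 0 0" --spin '[0, 0, 0, 0, 0]'

```text
time: 5.2
tool_pos: [0.3145, -0.0896, 0.0083]
tool_rot: [-2.22, -2.221, 0.0]
force: [-0.0, -1.1, -1.2]
grip_width: 0.0149
finger_force: 30.0
```

Call:
arm_command --hand '[0.05, 0.05, 0.05, 0.05, 0.05]' --pt "0 0 0" --pt "0 0 0" --pt "0 0 0" --pt "0 0 0" --pt "0 0 0" --spin '[0, 0, 0, 0, 0]'

```text
time: 5.7
tool_pos: [0.3152, -0.0901, 0.009]
tool_rot: [2.22, 2.221, 0.0]
force: [-0.5, 0.1, -0.1]
grip_width: 0.0496
finger_force: 0.0
```

Call:
arm_command --hand '[0.05, 0.05, 0.05, 0.0, 0.0]' --pt "0 0 0.03" --pt "0 0 0.05" --pt "0 0 0.05" --pt "0 0 0.05" --pt "0 0 0.03" --spin '[0, 0, 0, -7, -7.2]'

```text
time: 6.2
tool_pos: [0.3159, -0.0905, 0.2227]
tool_rot: [2.479, 1.921, 0.002]
force: [0.3, -0.9, -0.7]
grip_width: 0.0361
finger_force: 0.0
```

Call:
arm_command --hand '[0.0, 0.0, 0.0, 0.0, 0.0]' --pt "0.035 -0.002 0" --pt "0.045 -0.002 0" --pt "0.045 -0.002 0" --pt "0.04 -0.002 0" --pt "0.013 -0.003 -0.02" --spin '[0, 0, 0, 0, 0]'

```text
time: 6.7
tool_pos: [0.4977, -0.1016, 0.2008]
tool_rot: [2.473, 1.929, 0.005]
force: [0.2, -0.2, -0.3]
grip_width: 0.0007
finger_force: 0.0
```

Run:
```python
from h import *
s=env.get_state(); print(s["tool_pos"],s["tool_rot"],s["grip_width"])
d=cam("side"); P=cloud(d); save({"img":cv2.resize(d["img"][130:330,200:400],(800,800))[:600]},"pics/s2.png")
im=d["img"].astype(int); m=(im[...,2]>im[...,0]+25)&(P[...,0]<.4)&(P[...,0]>.25)&(P[...,1]<.1)&(P[...,1]>-.2)&(P[...,2]<.04)&(P[...,2]>-.01); print(m.sum(),P[m].mean(0) if m.any() else 0)
```

```text
[ 0.49766782 -0.10163063  0.20076106] [2.47311508 1.92853002 0.00506287] 0.000706214396936944
58 [ 0.31679016 -0.08887913  0.01330248]
```

View pics/s2.png

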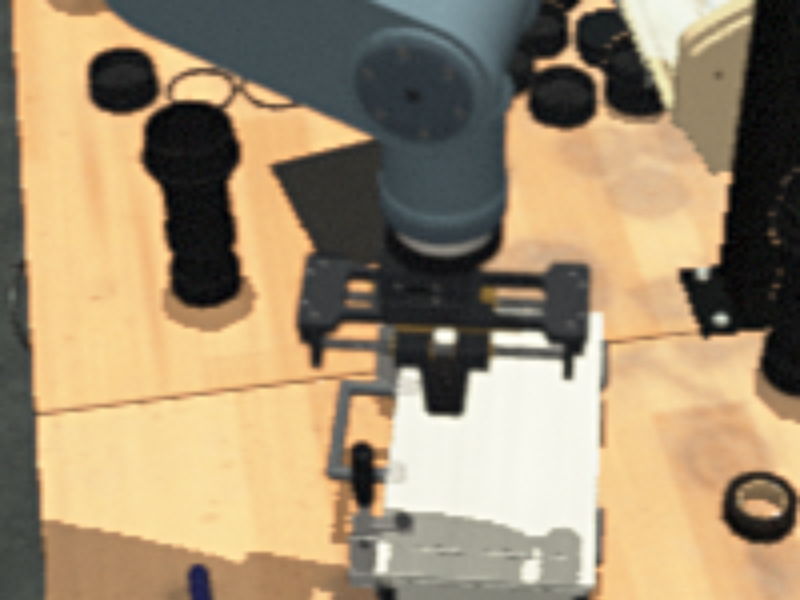

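The side view shows the pick's handle on the bench at (200,580), the right grip upright at (362,470), and the closed fingers at (445,390) above and behind it. Next I'll push the right latch forward.

Call:
arm_command --hand '[0.0, 0.0, 0.0, 0.0, 0.0]' --pt "0 0 -0.04" --pt "0 0 -0.03" --pt "0 0 -0.009" --pt "-0.01 0.0025 0" --pt "-0.01 0.0025 0" --spin '[0, 0, 0, 0, 0]'

```text
time: 7.25
tool_pos: [0.4727, -0.096, 0.1209]
tool_rot: [2.478, 1.93, 0.001]
force: [-0.7, -0.6, 0.4]
grip_width: 0.0008
finger_force: 0.0
```

Call:
arm_command --hand '[0.0, 0.0, 0.0, 0.0, 0.0]' --pt "-0.01 0.0025 0" --pt "-0.01 0.0025 0" --pt "-0.01 0.0025 0" --pt "-0.01 0.0025 0" --pt "-0.01 0.0025 0" --spin '[0, 0, 0, 0, 0]'

```text
time: 7.75
tool_pos: [0.4224, -0.0834, 0.1206]
tool_rot: [2.477, 1.93, 0.001]
force: [0.5, 0.1, 0.2]
grip_width: 0.0001
finger_force: 0.0
```

Call:
arm_command --hand '[0.0, 0.0, 0.0, 0.0, 0.0]' --pt "-0.008 0.002 0" --pt "0 0 0" --pt "0 0 0.03" --pt "0 0 0.04" --pt "0 0 0.03" --spin '[0, 0, 0, 0, 0]'

```text
time: 8.25
tool_pos: [0.4152, -0.0815, 0.2217]
tool_rot: [2.478, 1.93, 0.0]
force: [0.7, -0.1, -0.8]
grip_width: 0.0007
finger_force: 0.0
```

```bash
cat > lat.py <<'E'
from h import *
def prof(P,c,tag):
    x=np.array([.9694,-.2453]); L=P.copy(); q=P[...,:2]-np.array([.556,-.0134]); L[...,0]=q@x; L[...,1]=q@np.array([.2453,.9694])
    for s in (1,-1):
        m=(abs(L[...,1]-s*.1)<.018)&(L[...,0]>-.2)&(L[...,0]<-.09)&(L[...,2]>.03)&(L[...,2]<.17)
        q=L[m]; print(tag,"LR"[s<0],len(q), q.min(0).round(3) if len(q) else 0, q.max(0).round(3) if len(q) else 0)
for n in ("scene","side"): d=cam(n); prof(cloud(d),None,n)
E
python3 lat.py
```

```text
scene L 99 [-0.107  0.084  0.03 ] [-0.09   0.112  0.082]
scene R 297 [-0.182 -0.116  0.031] [-0.09  -0.089  0.103]
side L 66 [-0.101  0.083  0.032] [-0.09   0.112  0.158]
side R 229 [-0.175 -0.114  0.031] [-0.09  -0.087  0.104]
```

Call:
arm_command --hand '[0.0, 0.0, 0.0, 0.0, 0.0]' --pt "0.026 0.035 0" --pt "0.026 0.035 0" --pt "0.026 0.035 0" --pt "0.026 0.035 0" --pt "0.026 0.035 0" --spin '[0, 0, 0, 0, 0]'

```text
time: 8.85
tool_pos: [0.5453, 0.0952, 0.2183]
tool_rot: [-2.478, -1.93, 0.002]
force: [-0.0, 0.3, 0.8]
grip_width: 0.0008
finger_force: 0.0
```

Call:
arm_command --hand '[0.0, 0.0, 0.0, 0.0, 0.0]' --pt "0 0 -0.04" --pt "0 0 -0.04" --pt "0 0 -0.02" --pt "-0.01 0.0025 0" --pt "-0.01 0.0025 0" --spin '[0, 0, 0, 0, 0]'

```text
time: 9.35
tool_pos: [0.5237, 0.0987, 0.119]
tool_rot: [-2.478, -1.929, 0.003]
force: [0.2, -0.5, -0.6]
grip_width: 0.0003
finger_force: 0.0
```

Call:
arm_command --hand '[0.0, 0.0, 0.0, 0.0, 0.0]' --pt "-0.01 0.0025 0" --pt "-0.01 0.0025 0" --pt "-0.01 0.0025 0" --pt "-0.01 0.0025 0" --pt "-0.01 0.0025 0" --spin '[0, 0, 0, 0, 0]'

```text
time: 9.85
tool_pos: [0.475, 0.1113, 0.1211]
tool_rot: [2.477, 1.929, 0.003]
force: [0.6, 0.4, 0.1]
grip_width: 0.0004
finger_force: 0.0
```

Call:
arm_command --hand '[0.0, 0.0, 0.04, 0.04, 0.04]' --pt "-0.008 0.002 0" --pt "0 0 0" --pt "0 0 0.03" --pt "0 0 0.04" --pt "0 0 0.03" --spin '[0, 0, 0, 0, 0]'

```text
time: 10.35
tool_pos: [0.4672, 0.1132, 0.2217]
tool_rot: [2.478, 1.93, 0.001]
force: [1.0, -0.1, 0.4]
grip_width: 0.0224
finger_force: 0.0
```

```bash
python3 lat.py; python3 -c "
from h import *
d=cam('scene'); save({'img':cv2.resize(d['img'][180:330,210:410],(800,600))},'pics/s3.png')"
```

```text
scene L 259 [-0.182  0.083  0.03 ] [-0.09   0.112  0.105]
scene R 298 [-0.184 -0.115  0.03 ] [-0.09  -0.09   0.103]
side L 187 [-0.178  0.084  0.034] [-0.09   0.11   0.105]
side R 229 [-0.176 -0.114  0.033] [-0.09  -0.085  0.105]
```

View pics/s3.png

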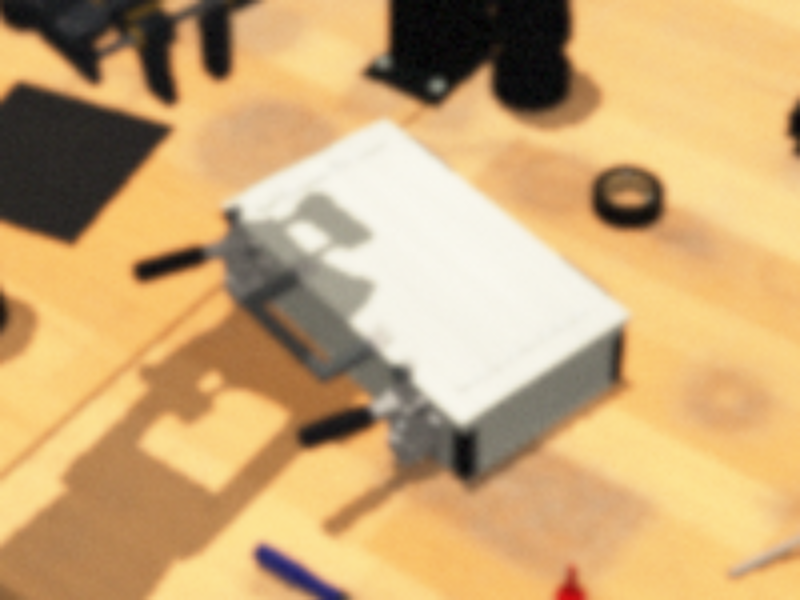

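Both grips lie forward, at (165,262) and (330,425), and the lid is shut. Now I'll move over the bar.

Call:
arm_command --hand '[0.036, 0.036, 0.036, 0.036, 0.036]' --pt "-0.011 -0.033 0" --pt "-0.011 -0.033 0" --pt "-0.01 -0.032 0" --pt "0 0 -0.03" --pt "0 0 -0.02" --spin '[0, 0, 0, 0, 0]'

```text
time: 11.0
tool_pos: [0.4335, 0.0144, 0.1672]
tool_rot: [-2.479, -1.926, 0.003]
force: [-0.4, 0.3, -0.4]
grip_width: 0.036
finger_force: 0.0
```

Run:
```python
from h import *
s=env.get_state(); print(s["tool_pos"],s["tool_rot"],s["grip_width"])
d=cam("wrist"); P=cloud(d); save(d,"pics/w2.png")
L=P.copy(); q=P[...,:2]-np.array([.556,-.0134]); L[...,0]=q@[.9694,-.2453]; L[...,1]=q@[.2453,.9694]
for y in (-.01,.01,.03):
    m=(abs(L[...,1]-y)<.006)&(L[...,0]>-.16)&(L[...,0]<-.1)&(L[...,2]>.05)&(L[...,2]<.085); q=L[m]; print(y,len(q), q.min(0) if len(q) else 0, q.max(0) if len(q) else 0)
```

```text
[0.43349831 0.01435223 0.16724515] [-2.47934205 -1.92609477  0.00252891] 0.036003440898580395
-0.01 382 [-0.1308608  -0.01597956  0.06719831] [-0.11932569 -0.00402718  0.07396343]
0.01 411 [-0.13075801  0.00402004  0.06608453] [-0.11884087  0.01599498  0.07431737]
0.03 440 [-0.1306193   0.02401221  0.06687661] [-0.11895237  0.0359766   0.07483988]
```

View pics/w2.png

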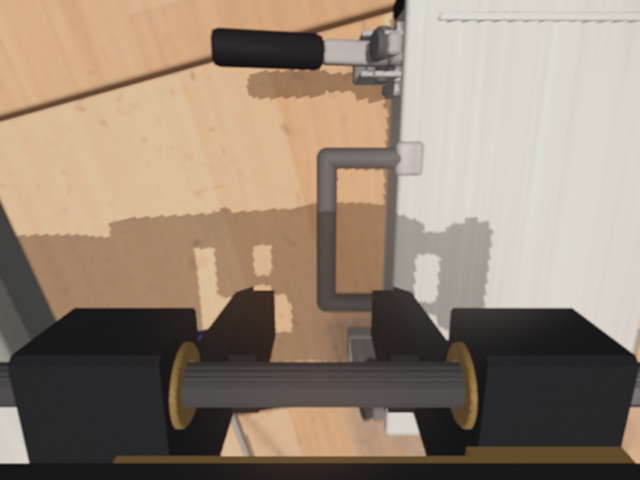

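The wrist view shows the bar upright at column 327, rows 150–310, centred between the fingers at columns 272 and 372. Its measured x_case is -0.125 m, which matches the TCP. Descending to grip it.

Call:
arm_command --hand '[0.036, 0.036, 0.036, 0.036, 0.036]' --pt "0 0 -0.04" --pt "0 0 -0.04" --pt "0 0 -0.03" --pt "0 0 -0.01" --pt "0 0 0" --spin '[0, 0, 0, 0, 0]'

```text
time: 11.55
tool_pos: [0.4333, 0.0156, 0.0483]
tool_rot: [-2.476, -1.928, 0.005]
force: [0.6, 0.1, 0.2]
grip_width: 0.0356
finger_force: 0.0
```

Call:
arm_command --hand '[0.0, 0.0, 0.0, 0.0, 0.0]' --pt "0 0 0" --pt "0 0 0" --pt "0 0 0" --pt "0 0 0" --pt "0 0 0" --spin '[0, 0, 0, 0, 0]'

```text
time: 12.05
tool_pos: [0.4356, 0.015, 0.0509]
tool_rot: [2.478, 1.93, 0.001]
force: [-2.8, 0.3, 7.1]
grip_width: 0.0108
finger_force: 29.9
```

Call:
arm_command --hand '[0.0, 0.0, 0.0, 0.0, 0.0]' --pt "0.0015 -0.0005 0.024" --pt "0.004 -0.001 0.0235" --pt "0.007 -0.0015 0.023" --pt "0.0095 -0.0025 0.022" --pt "0.012 -0.003 0.0205" --spin '[0, 0, 0, 0, 0]'

```text
time: 12.55
tool_pos: [0.4738, 0.005, 0.1651]
tool_rot: [2.471, 1.923, 0.012]
force: [32.2, -8.2, -27.8]
grip_width: 0.0108
finger_force: 30.0
```

Call:
arm_command --hand '[0.0, 0.0]' --pt "0.0025 -0.0005 -0.0015" --pt "0 0 0" --spin '[0, 0]'

```text
time: 12.75
tool_pos: [0.4719, 0.0056, 0.1615]
tool_rot: [2.477, 1.929, 0.001]
force: [2.5, -3.2, -4.8]
grip_width: 0.0102
finger_force: 30.1
```

Call:
arm_command --hand '[0.0, 0.0, 0.0, 0.0, 0.0]' --pt "0.0155 -0.004 0.0185" --pt "0.017 -0.0045 0.0165" --pt "0.0185 -0.0045 0.0145" --pt "0 0 0" --pt "0 0 0" --spin '[0, 0, 0, 0, 0]'

```text
time: 13.25
tool_pos: [0.5213, -0.0071, 0.2093]
tool_rot: [-2.477, -1.929, 0.004]
force: [0.1, -3.4, -4.4]
grip_width: 0.0102
finger_force: 29.9
```

Forces are small, so I'll carry on along the arc.

Call:
arm_command --hand '[0.0, 0.0, 0.0, 0.0, 0.0]' --pt "0.02 -0.005 0.012" --pt "0.0215 -0.0055 0.0095" --pt "0.0225 -0.0055 0.0065" --pt "0 0 0" --pt "0 0 0" --spin '[0, 0, 0, 0, 0]'

```text
time: 13.75
tool_pos: [0.5845, -0.0234, 0.2358]
tool_rot: [-2.476, -1.928, 0.007]
force: [-0.7, -5.1, -8.3]
grip_width: 0.0101
finger_force: 30.3
```

Call:
arm_command --hand '[0.0, 0.0, 0.0, 0.0, 0.0]' --pt "0.023 -0.006 0.004" --pt "0.023 -0.006 0.001" --pt "0.0235 -0.006 -0.002" --pt "0 0 0" --pt "0 0 0" --spin '[0, 0, 0, 0, 0]'

```text
time: 14.25
tool_pos: [0.6528, -0.0409, 0.2379]
tool_rot: [-2.474, -1.927, 0.01]
force: [-2.9, -5.1, -13.7]
grip_width: 0.0092
finger_force: 30.7
```

Call:
arm_command --hand '[0.0, 0.0, 0.04, 0.04, 0.04]' --pt "0.006 -0.0015 -0.001" --pt "0 0 0" --pt "0 0 0" --pt "0 0 0" --pt "0 0 0" --spin '[0, 0, 0, 0, 0]'

```text
time: 14.75
tool_pos: [0.6623, -0.0417, 0.2424]
tool_rot: [2.476, 1.93, 0.004]
force: [0.1, 0.6, 0.0]
grip_width: 0.0314
finger_force: 0.0
```

Call:
arm_command --hand '[0.04, 0.04, 0.04, 0.04, 0.04]' --pt "0 0 0" --pt "0 0 0.01" --pt "0 0 0.02" --pt "0 0 0.03" --pt "0 0 0.03" --spin '[0, 0, 0, 0, 0]'

```text
time: 15.25
tool_pos: [0.6619, -0.0422, 0.3324]
tool_rot: [2.478, 1.93, 0.0]
force: [0.5, 0.4, 0.8]
grip_width: 0.0404
finger_force: 0.0
```

Call:
arm_command --hand '[0.088, 0.088, 0.088, 0.088, 0.088]' --pt "-0.03 0.007 0.01" --pt "-0.04 0.01 0" --pt "-0.04 0.01 0" --pt "-0.04 0.01 0" --pt "0 0 0" --spin '[0, 0, 0, 0, 0]'

```text
time: 15.75
tool_pos: [0.5083, -0.0038, 0.3417]
tool_rot: [-2.477, -1.932, -0.0]
force: [0.8, -0.2, 0.0]
grip_width: 0.0776
finger_force: 0.0
```

Run:
```python
from h import *
s=env.get_state(); print(s["tool_pos"],s["joint_pos"])
d=cam("wrist"); P=cloud(d); save(d,"pics/w3.png"); np.savez("w3.npz",P=P,img=d["img"])
for n in ("scene","side"):
    Q=cloud(cam(n)); L=Q.copy(); q=Q[...,:2]-np.array([.556,-.0134]); L[...,0]=q@[.9694,-.2453]; L[...,1]=q@[.2453,.9694]
    m=(abs(L[...,1]-.0)<.13)&(L[...,0]>.05)&(L[...,0]<.14)&(L[...,2]>.09)&(L[...,2]<.29); q=L[m]; print(n,len(q),[np.median(q[abs(q[:,2]-z)<.015],0).round(3) for z in (.11,.15,.2,.255)])
```

```text
[ 0.50834932 -0.00376091  0.34166809] [-2.41425857e-01 -4.03533313e-02  1.63569430e+00  2.82810654e-04
  1.54645477e+00  4.66471266e-03]
scene 2823 [array([ 0.086, -0.011,  0.11 ]), array([ 0.093, -0.012,  0.15 ]), array([ 0.102, -0.01 ,  0.201]), array([ 0.112, -0.007,  0.259])]
side 956 [array([ 0.088, -0.003,  0.109]), array([ 0.095, -0.009,  0.151]), array([ 0.104, -0.016,  0.2  ]), array([ 0.118, -0.012,  0.262])]
```

View pics/w3.png

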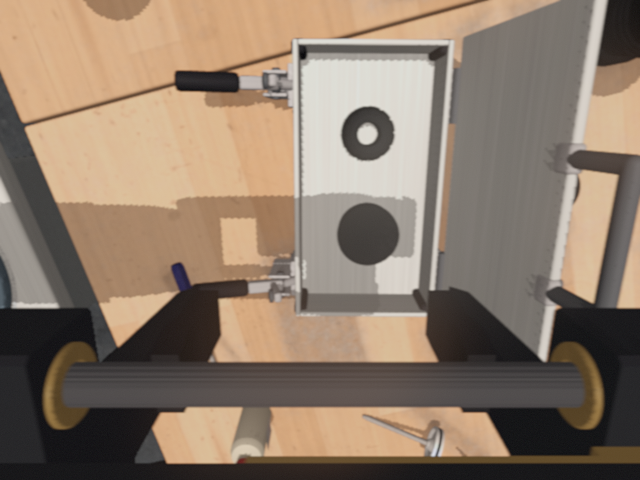

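The lid stands open. In the case there is a holed disc at (368,133), about 53 px across, and a solid-looking disc at (368,233), about 62 px across. I'll measure their sizes to tell which is which.

Run:
```python
from h import *
f=np.load("w3.npz"); P=f["P"]; im=f["img"].astype(int)
for n,(u,v) in {"left":(368,133),"right":(368,233)}.items():
    w=np.zeros((480,640),bool); w[v-40:v+40,u-40:u+40]=1
    m=(w&(im.max(-1)<85)&(P[...,2]>.012)).astype(np.uint8)
    c=max(cv2.findContours(m,cv2.RETR_EXTERNAL,cv2.CHAIN_APPROX_NONE)[0],key=cv2.contourArea)
    q=P[m>0]; top=q[q[:,2]>np.percentile(q[:,2],90)-.004]; (x,y),r=cv2.minEnclosingCircle((top[:,:2]*1000).astype(np.float32))
    print(n,"px r",cv2.minEnclosingCircle(c)[1],"area diam",2*np.sqrt(cv2.contourArea(c)/np.pi),"top z",np.percentile(q[:,2],[50,90,99]),"centre",x,y,"d",2*r, "mean",top.mean(0), "center z",P[v,u,2])
cv2.imwrite("pics/w3c.png",cv2.resize(f["img"][80:280,310:430,::-1],(360,600),interpolation=cv2.INTER_CUBIC))
```

```text
left px r 26.40559196472168 area diam 50.43741280419581 top z [0.03831325 0.04024237 0.04147501] centre 555.8866577148438 46.196502685546875 d 71.5396499633789 mean [0.56565945 0.03910569 0.04111706] center z 0.005258768542953374
right px r 30.360248565673828 area diam 59.204969948948566 top z [0.03557252 0.03670601 0.03775901] centre 533.233642578125 -19.267284393310547 d 165.04055786132812 mean [ 0.54202865 -0.06566454  0.03734466] center z 0.03659265905215969
```

View pics/w3c.png

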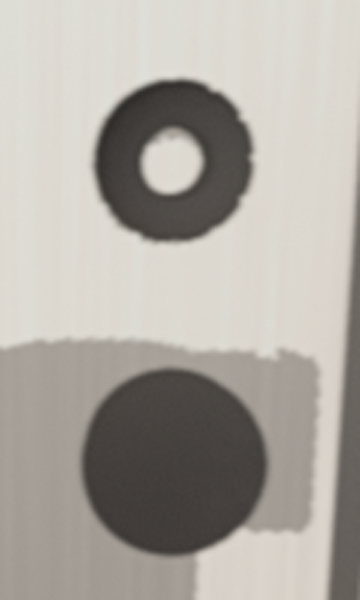

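The left disc is ribbed, with its top at 0.040 m and a diameter of about 57 mm, so it is the nut. The right disc is smooth, with its top at 0.036 m, so it is the ring. I'll turn the gripper 90° so its body clears the open lid, then move above the nut.

Call:
arm_command --hand '[0.072, 0.072, 0.072, 0.072, 0.072]' --pt "0 0 0" --pt "0 0 0" --pt "0 0 0" --pt "0 0 0" --pt "0 0 0" --spin '[8.4, 8.4, 8.4, 8.4, 8.4]'

```text
time: 16.4
tool_pos: [0.5135, -0.006, 0.3409]
tool_rot: [1.614, 2.695, 0.0]
force: [-0.4, -0.1, -0.4]
grip_width: 0.0719
finger_force: 0.0
```

Call:
arm_command --hand '[0.072, 0.072, 0.072, 0.072, 0.072]' --pt "0 0 0" --pt "0 0 0" --pt "0 0 0" --pt "0 0 0" --pt "0 0 0" --spin '[8.4, 8.4, 8.4, 8.4, 8.4]'

```text
time: 16.9
tool_pos: [0.5135, -0.006, 0.3409]
tool_rot: [0.542, 3.094, -0.0]
force: [0.9, 0.2, 0.1]
grip_width: 0.0721
finger_force: 0.0
```

Call:
arm_command --hand '[0.072, 0.072, 0.072, 0.072, 0.072]' --pt "0.018 0.014 -0.03" --pt "0.018 0.014 -0.04" --pt "0.018 0.014 -0.04" --pt "0.003 0.001 -0.03" --pt "0 0 0" --spin '[6, 0, 0, 0, 0]'

```text
time: 17.4
tool_pos: [0.5675, 0.038, 0.1953]
tool_rot: [-0.386, -3.108, -0.0]
force: [0.1, 0.7, -0.6]
grip_width: 0.0719
finger_force: 0.0
```

Run:
```python
from h import *
s=env.get_state(); print(s["tool_pos"],s["tool_rot"],s["joint_pos"])
f=np.load("w3.npz"); P=f["P"]
for n in ("wrist","side"):
    d=cam(n); P=cloud(d); im=d["img"].astype(int)
    if n=="wrist": save(d,"pics/w4.png")
    near=np.hypot(P[...,0]-.566,P[...,1]-.039)<.045
    q=P[near&(P[...,2]>.034)&(P[...,2]<.043)&(im.max(-1)<90)]; 
    if len(q)>20:
        (x,y),r=cv2.minEnclosingCircle((q[:,:2]*1000).astype(np.float32)); print(n,len(q),q.mean(0),x,y,2*r)
```

```text
[0.56750924 0.03804008 0.19534877] [-3.85875007e-01 -3.10842408e+00 -3.06870195e-04] [-1.41703989e-01  2.15202936e-01  1.65764568e+00  2.76912793e-05
  1.27805523e+00 -1.46549517e+00]
wrist 2626 [0.56454674 0.03862997 0.0384053 ] 565.6544189453125 38.27515411376953 50.02854537963867
side 98 [0.56906677 0.03418703 0.03800197] 566.9401245117188 34.567447662353516 52.214820861816406
```

View pics/w4.png

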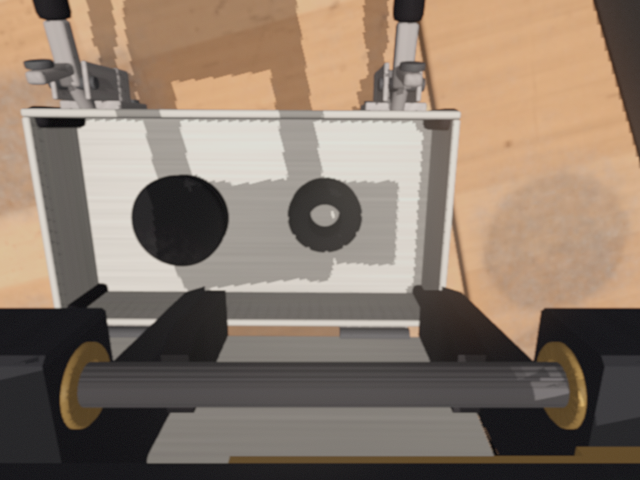

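The wrist view shows the nut at (325,215), centred between the fingers at columns 228 and 420, and the ring at (180,220), clear of them. Descending to grip the nut.

Call:
arm_command --hand '[0.072, 0.072, 0.072, 0.072, 0.072]' --pt "-0.0015 0 -0.04" --pt "0 0 -0.045" --pt "0 0 -0.045" --pt "0 0 -0.03" --pt "0 0 -0.015" --spin '[0, 0, 0, 0, 0]'

```text
time: 18.0
tool_pos: [0.568, 0.037, 0.0253]
tool_rot: [-0.389, -3.117, 0.0]
force: [-0.2, -0.5, -0.2]
grip_width: 0.0724
finger_force: 0.0
```

Call:
arm_command --hand '[0.072, 0.072, 0.0, 0.0, 0.0]' --pt "0 0 -0.009" --pt "0 0 0" --pt "0 0 0" --pt "0 0 0" --pt "0 0 0" --spin '[0, 0, 0, 0, 0]'

```text
time: 18.5
tool_pos: [0.569, 0.0374, 0.0185]
tool_rot: [0.387, 3.114, -0.0]
force: [0.8, -0.3, 5.0]
grip_width: 0.055
finger_force: 30.0
```

Call:
arm_command --hand '[0.0, 0.0, 0.0]' --pt "0 0 0" --pt "0 0 0" --pt "0 0 0" --spin '[0, 0, 0]'

```text
time: 18.8
tool_pos: [0.5689, 0.0374, 0.0185]
tool_rot: [0.387, 3.114, -0.0]
force: [-0.6, -0.1, 8.1]
grip_width: 0.0553
finger_force: 30.0
```

Call:
arm_command --hand '[0.0, 0.0, 0.0, 0.0, 0.0]' --pt "0 0 0.02" --pt "0 0 0.03" --pt "0 0 0.035" --pt "0 0 0.03" --pt "0 0 0" --spin '[0, 0, 0, 0, 0]'

```text
time: 19.3
tool_pos: [0.5707, 0.0373, 0.137]
tool_rot: [0.386, 3.109, -0.0]
force: [0.4, -0.6, -0.1]
grip_width: 0.0549
finger_force: 30.0
```

Call:
arm_command --hand '[0.0, 0.0, 0.0, 0.0, 0.0]' --pt "-0.006 0.035 0" --pt "-0.006 0.035 0" --pt "-0.006 0.035 0" --pt "-0.006 0.035 0" --pt "-0.006 0.035 0" --spin '[0, 0, 0, 0, 0]'

```text
time: 19.8
tool_pos: [0.5364, 0.2138, 0.1306]
tool_rot: [-0.388, -3.116, 0.001]
force: [0.7, -0.0, -0.0]
grip_width: 0.0552
finger_force: 30.0
```

Call:
arm_command --hand '[0.0, 0.0, 0.0, 0.0, 0.0]' --pt "-0.006 0.035 0" --pt "-0.006 0.035 0" --pt "-0.005 0.035 0" --pt "-0.004 0.035 0" --pt "0 0 0" --spin '[0, 0, 0, 0, 0]'

```text
time: 20.3
tool_pos: [0.5147, 0.3562, 0.1306]
tool_rot: [-0.381, -3.117, -0.001]
force: [0.2, -0.9, 0.2]
grip_width: 0.0552
finger_force: 30.0
```

Run:
```python
from h import *
s=env.get_state(); print(s["tool_pos"],s["grip_width"])
d=cam("scene"); save({"img":cv2.resize(d["img"][150:300,180:380],(800,600))},"pics/s5.png")
P=cloud(cam("wrist")); t=s["tool_pos"]; q=P[(np.hypot(P[...,0]-t[0],P[...,1]-t[1])<.04)&(abs(P[...,2]-t[2])<.05)]; print(len(q),np.percentile(q[:,2],[1,50,99]) if len(q) else 0)
```

```text
[0.51470321 0.35617656 0.13060768] 0.05521716573144745
24747 [0.12249203 0.14963154 0.17856295]
```

View pics/s5.png

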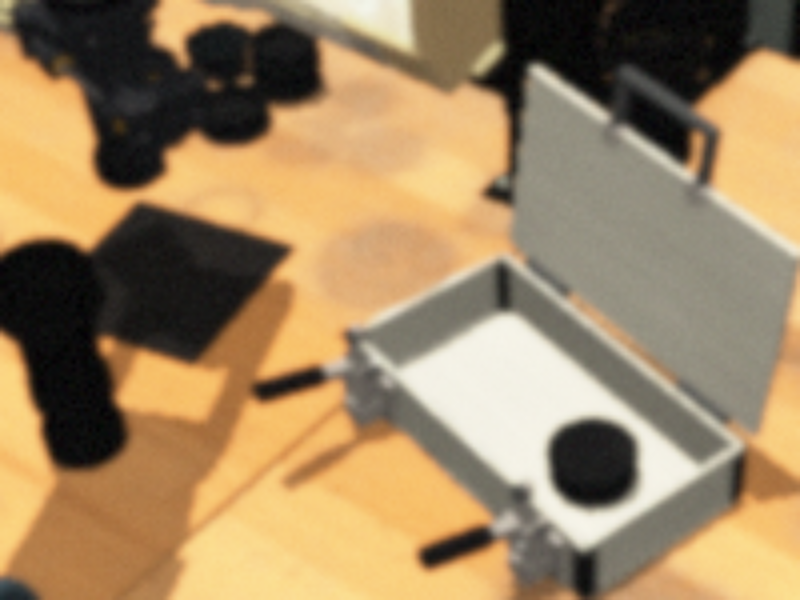

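The nut is held level above the mat, at (130,165) in the crop. The ring is still in the case and the lid stands open. Lowering the nut.

Call:
arm_command --hand '[0.0, 0.0, 0.0, 0.0, 0.0]' --pt "0.005 0 -0.035" --pt "0 0 -0.035" --pt "0 0 -0.025" --pt "0 0 -0.01" --pt "0 0 -0.004" --spin '[0, 0, 0, 0, 0]'

```text
time: 20.9
tool_pos: [0.5209, 0.3511, 0.0213]
tool_rot: [-0.389, -3.115, 0.002]
force: [-0.3, 0.0, 0.2]
grip_width: 0.0549
finger_force: 30.0
```

Call:
arm_command --hand '[0.0, 0.0]' --pt "0 0 -0.002" --pt "0 0 0" --spin '[0, 0]'

```text
time: 21.1
tool_pos: [0.5224, 0.3527, 0.0219]
tool_rot: [0.388, 3.116, 0.001]
force: [-0.5, -0.3, -1.6]
grip_width: 0.055
finger_force: 30.0
```

Call:
arm_command --hand '[0.0, 0.0, 0.0]' --pt "0 0 -0.002" --pt "0 0 -0.001" --pt "0 0 0" --spin '[0, 0, 0]'

```text
time: 21.4
tool_pos: [0.5216, 0.3528, 0.0181]
tool_rot: [0.387, 3.117, 0.001]
force: [0.2, 0.6, -0.8]
grip_width: 0.0552
finger_force: 30.0
```

Call:
arm_command --hand '[0.0, 0.0, 0.08, 0.08, 0.08]' --pt "0 0 -0.001" --pt "0 0 0" --pt "0 0 0" --pt "0 0 0" --pt "0 0 0" --spin '[0, 0, 0, 0, 0]'

```text
time: 21.9
tool_pos: [0.5214, 0.3526, 0.0166]
tool_rot: [-0.388, -3.118, 0.0]
force: [0.5, -0.0, 0.2]
grip_width: 0.0765
finger_force: 0.0
```

Call:
arm_command --hand '[0.08, 0.08, 0.08, 0.08, 0.08]' --pt "0 0 0" --pt "0 0 0.02" --pt "0 0 0.04" --pt "0 0 0.05" --pt "0 0 0.04" --spin '[0, 0, 0, 0, 0]'

```text
time: 22.4
tool_pos: [0.5218, 0.3527, 0.1691]
tool_rot: [0.388, 3.117, 0.001]
force: [0.4, -0.3, 0.8]
grip_width: 0.08
finger_force: 0.0
```

Run:
```python
from h import *
s=env.get_state(); print(s["tool_pos"],s["grip_width"],s["force"])
d=cam("wrist"); save(d,"pics/w6.png"); P=cloud(d); im=d["img"].astype(int)
q=P[(np.hypot(P[...,0]-.52,P[...,1]-.355)<.07)&(P[...,2]>.025)&(P[...,2]<.06)]; print("nut",len(q),q.mean(0),np.percentile(q[:,2],[5,50,95]))
m=P[(im.max(-1)<70)&(abs(P[...,2]-.004)<.006)]; print("mat",cv2.minAreaRect((m[:,:2]*1000).astype(np.float32)))
for n in ("scene","side"):
    d=cam(n); Q=cloud(d); L=Q.copy(); q=Q[...,:2]-np.array([.556,-.0134]); L[...,0]=q@[.9694,-.2453]; L[...,1]=q@[.2453,.9694]
    l=L[(abs(L[...,1])<.13)&(L[...,0]>.05)&(L[...,0]<.14)&(abs(L[...,2]-.2)<.02)]; g=[L[(abs(L[...,1]-s*.1)<.018)&(L[...,0]>-.2)&(L[...,0]<-.09)&(L[...,2]>.03)][:,0].min() for s in (1,-1)]
    print(n,"lid x@.2",np.median(l[:,0]),"latch fronts",g)
```

```text
[0.52175588 0.35273997 0.16911988] 0.08004150314082326 [ 0.44042613 -0.30032314  0.81152704]
nut 4028 [0.51525008 0.35311943 0.03547823] [0.02680724 0.03707612 0.0392975 ]
mat ((549.6146240234375, 367.5726318359375), (396.2014465332031, 234.55104064941406), 50.92498779296875)
scene lid x@.2 0.10190269319522323 latch fronts [np.float64(-0.18192402630660054), np.float64(-0.18249038103171217)]
side lid x@.2 0.10559381849806468 latch fronts [np.float64(-0.1778226114457298), np.float64(-0.17570971905224106)]
```

View pics/w6.png

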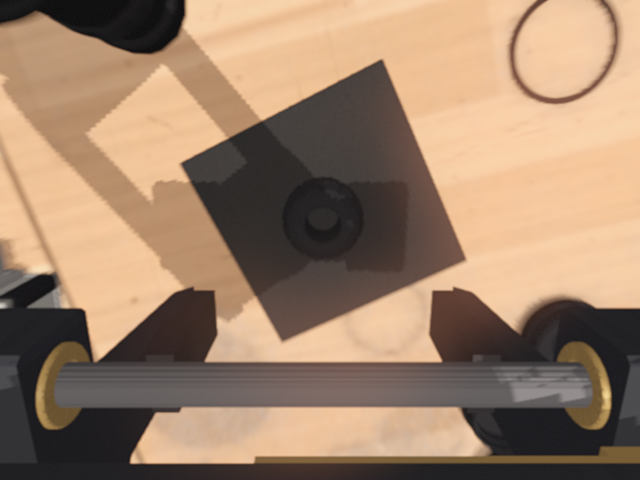

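The nut stands upright at (323,218), close to the mat's centre at (323,200), with its top level at 0.038 m. The lid and both latches are open and the arm is clear, so I'm handing in.

```bash
python3 -c "
from workcell import env
print(env.close_job())"
```

```text
the job is handed in; nothing more can be done
None
```

The job is handed in (no verdict came back): the ribbed cap nut stands upright near the mat's centre, the pick lies on the bench in front of the case, both latches and the lid are open, the seal ring is still in the case, and I saw no bystander disturbed.

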